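Snap the chrome end cap home in the clamped pipe nipple with the seating driver

TASK

Cap the pipe nipple that stands upright in the vise: take the round chrome snap-in cap from the worktop, start its stem in the nipple's mouth so that it rests upright and proud on the snap ring inside, and let go of it. Then set the black cup of the seating driver squarely over the cap's head and press straight down until the cap clicks home with its head flush on the pipe's rim, and keep a push of about 15 N on it for a second to be sure that it has bottomed; only the driver may push it in, not the gripper, and never with more than 35 N, for the thin chrome head dents. Finish by standing the driver upright on the bare worktop again, and leave the other fittings and tools where they lie.

Things in the scene. Friction and masses are not known exactly. Their poses are not given: they have to be found in the camera images.
- cap: round chrome snap-in cap, 26 mm tall, standing on its stem, head up, 0.12 kg. Origin: centre of the stem's lower end, z up its axis. Stem 16 mm long: 25 mm diameter at the lower end, widening to a 31 mm rib 8 mm up, then a 27 mm neck. Head 46 mm diameter, 16 to 26 mm above the origin: straight sides (to grip) up to 21.5 mm, then a low dome with a flat spot of 14 mm diameter on top
- cap_seat (a point): centre of the underside of the cap's head, 16 mm above the cap's origin; when the cap is home this point lies on nipple_rim
- cap_top (a point): centre of the cap's top, 26 mm above the cap's origin, where the driver presses. The head is thin: more than 35 N from the driver dents it
- driver: seating driver, 106 mm tall, standing on its cup, 0.32 kg. Origin: centre of the cup's mouth (lowest face), z up the handle. Cup: black nylon, 58 mm outside diameter, 22 mm tall, with a round recess below, 50 mm diameter and 6 mm deep, whose flat floor presses on the cap's top. Handle: straight knurled round steel bar, 24 mm diameter, 38 to 106 mm above the origin
- driver_face (a point): centre of the floor of the cup's recess, 6 mm above the driver's origin
- driver_grip (a point): on the handle's axis, 75 mm above the driver's origin: a good place to hold it
- nipple: galvanized pipe nipple, fixed upright in the vise, 100 mm long, 42 mm outside and 35 mm inside diameter, open at the top. Origin: centre of its lower end, 24 to 40 mm above the worktop, z up its axis. A spring snap ring, 27 mm across inside at rest, lies in the bore 6.7 mm below the rim; a cap put in loosely rests on it with its head about 7 mm above the rim
- nipple_rim (a point): centre of the nipple's upper rim, 100 mm above its origin. Pushing the cap in takes a force that rises evenly to 16 to 24 N with its head about 2 mm above the rim; then its rib passes the ring, the force drops (the click) and the ring pulls the head down onto the rim, a solid stop. A push more than a few mm off centre tips the cap and needs more force
- vise: cast-iron drill-press vise with 80 mm jaws, fixed on the worktop. Origin: on the worktop under the nipple's axis; its screw points to its own -x. Base 185 mm long and 22 mm thick, flanges 128 mm wide, jaws 62 mm tall, screw with T-bar out to 146 mm from the origin
- coupling: bystander: orange plastic pipe coupling, open tube standing upright, 54 mm diameter, 76 mm tall; origin under its centre
- hexcap: bystander: chrome hexagonal threaded pipe cap, 52 mm across the flats, 37 mm tall, with a domed top; origin under its centre
- banjo: bystander: brass banjo fitting, a flat eye of 32 mm diameter and 14 mm height with a stem that reaches 52 mm out to its own +x; origin under the eye's centre
- shortnipple: bystander: small galvanized pipe nipple lying down, 27 mm diameter, 80 mm long along its own x; origin under its middle
- spanner: bystander: steel spanner lying flat, 200 mm long along its own x; origin under its middle
- screwdriver: bystander: screwdriver with a black handle, lying down, 210 mm long along its own x; origin under its middle
- gclamp: bystander: cast-iron G-clamp lying flat, about 110 mm by 95 mm and 20 mm tall; origin under its frame's middle
Things that resemble listed ones, but are neither listed nor needed, are in the scene too. What is meant by the driver is not green or red, and is the smaller of those in its own colour.

How it is judged (in metres and radians):
On the way, in this order (a step that is already met when the one before it is completed fails the run):
1. the cap is started: its stem stands in the nipple's mouth, upright within 14 degrees, head 4 to 12 mm above the rim, and nothing of the robot touches it (z of cap_seat in the frame of nipple_rim between 0.004 and 0.012 m and horizontal distance between cap_seat and nipple_rim below 0.006 m and angle between cap's own z axis and vertical below 0.25 rad and contact force between each of the arm, the fingers and cap below 0.1 N), for 0.2 s.
2. the cap is home (head within 1.5 mm of the rim, upright within 3.4 degrees) and the driver's cup, squarely over it (centred within 5 mm, upright within 6 degrees), keeps a push of 10 to 20 N on it (z of cap_seat in the frame of nipple_rim between -0.003 and 0.0015 m and horizontal distance between cap_seat and nipple_rim below 0.003 m and angle between cap's own z axis and vertical below 0.06 rad and horizontal distance between driver_face and cap_top below 0.005 m and contact force between driver and cap between 10 and 20 N and angle between driver's own z axis and vertical below 0.105 rad), for 0.5 s.
At the end, for the whole second after the job is handed in: The cap sits home in the nipple: underside of its head within 1.5 mm of the rim, centred within 3 mm, upright within 3.4 degrees. The driver stands on its cup on the bare worktop, upright within 6 degrees, released. Both are at rest (z of cap_seat in the frame of nipple_rim between -0.003 and 0.0015 m and horizontal distance between cap_seat and nipple_rim below 0.003 m and angle between cap's own z axis and vertical below 0.06 rad and angle between driver's own z axis and vertical below 0.1 rad and height (world z) of driver between -0.003 and 0.004 m and linear speed of each of driver, cap below 0.02 m/s); the robot touches nothing.
It fails at once if the driver presses on the cap with more than 35 N (the head dents) (contact force between driver and cap above 35 N).
It fails at once if the gripper or arm touches the cap while its head is less than 2.5 mm above the rim (pushed in without the driver) (z of cap_seat in the frame of nipple_rim between -0.005 and 0.0025 m and horizontal distance between cap_seat and nipple_rim below 0.006 m and contact force between any of the fingers, the arm and cap above 0.5 N).
It fails at once if a bystander fitting or tool is moved by more than 25 mm (distance of any of coupling, hexcap, banjo, shortnipple, spanner, screwdriver, gclamp from where it was at the start of the episode above 0.025 m).
It also fails if it takes over 72 s, if anything falls off the work surface, if the arm or the gripper's body presses on something with over 40 N, if the wrist force passes 120 N, or if a joint passes its speed limit or range.

ROBOT

A 6-joint arm with a two-finger parallel gripper is mounted at the origin on the work surface. World frame = base frame: x ahead of the robot, y to its left, z up, the work surface at z = 0. Lengths are in m, angles in degrees, forces in N, time in s.
With the tool pointing down it reaches from about 0.375 to 0.9 m from the base axis. Payload 3.1 kg.
Tool frame: the origin (TCP) lies on the centre line of the jaws, within the pads' length; the fingertips stand 8 mm ahead of it and the grasp point (between the pads) lies 11 mm behind it (bot.tip_extent is the distance from the TCP to the fingertips, in m); z points along the fingers, y is the line along which they close (so a half turn about z gives the same grasp; the last joint's range is limited). The gripper opens to 87 mm and grips with 3 to 60 N. Pads are 19 mm wide; open, the fingers measure 117 mm over their backs; the gripper's body (75 mm by 190 mm) begins 51 mm behind the grasp point.
Start: joints at [58.528, 30.224, 82.088, -0, 67.689, -10.227], TCP at [0.226, 0.583, 0.203] pointing down, gripper open.
Joint ranges: [-176.69, 176.69], [-43.24, 126.21], [12.49, 139.97], [-82, 262], [0, 151.66], [-163.58, 163.58]. Speed limits (degrees/s): [159.86, 159.86, 180, 180, 180, 180].

INTERFACE

Orientations are given as a 3x3 rotation matrix whose columns are the frame's x, y, z axes.
In Python, from rig import bot, vision, workorder gives the robot as it stands.
- The arm moves only by the shell command python3 -m handwheel 'ROWS'. ROWS is JSON, a list of rows, each an object with "delta_rot": the turn, a rotation vector about the tool's x, y, z in rad, a list of three; "xyz": the shift along the tool's x, y, z in mm, a list of three; "hand": the closure, from -1 (fully open) to 1 (shut). A call has exactly 5 rows; each row is the pose to reach, as a shift and turn from the pose commanded when the call began, along the tool's axes at that moment; what a row does not reach only later rows make up. A row lasts 1/8 s, in which the tool goes at most 62.5 mm and 10.7 degrees, less where a joint would pass 70% of its speed; a pose out of reach is approached as far as the arm can. A call with a gripper value outside its range is refused whole. The fingers move at their own pace and stop on an object; the grip force is fixed at half the most. Time passes only in rows, so rows that repeat a pose let the fingers close, or fill a call up. It gives the time, the measured TCP pose, the force, the opening and the grip force at its end, in the units of the state.
- bot.read_state(): the state, without advancing time (a new reading comes with each control period).
- vision.capture(name): name is "scene" or "top"; returns the picture (400x640x3 uint8, red, green, blue); there is no depth.
- vision.camera_model(name): a dict with "camera_matrix" (3x3 intrinsics, pixels), "dist_coeffs" ([k1, k2, p1, p2, k3] as OpenCV has them; the pictures are not rectified), "camera_from_world" (4x4, takes a point from world to camera coordinates). Camera axes: x right, y up, looking along -z (the intrinsics and any distortion apply to the point x, -y, -z); pixel columns grow to the right and rows downward; lengths in m; the calibration is good to about 2 mm. A picture is of the moment at which its call begins. camera_model takes no time and is no camera call.
- workorder.hand_in(): hands the job in; it is judged then, once.
The state is a dict: "time_s": time; "joint_positions": joint angles; "qvel": joint speeds; "tau": joint torques, N m; "position": TCP position; "tcp_rot": TCP orientation; "force": force on the tool from outside, world axes, zero at the start; "moment": the same for the moment, N m; "opening": opening from 0.0 (shut) to 1.0 (fully open); "grasp_force": force on a finger pad.
Only numpy, scipy, OpenCV 4.12 (cv2) and the standard library are available. Lean on these libraries where they do the work, as an engineer would, in place of code of your own. Each camera call takes 0.05 s, during which the arm holds its last target. There are 200 camera calls.

## Working session

There is one attempt and no reset: what is moved stays moved. The work goes in short steps, Python scripts to look and compute and a shell command to move; the robot and the scene stay as the last step left them, time stands still between calls to the robot, and variables do not carry over. Pictures are saved under pics/ and viewed, at most 10 in all, crops included, and the job is handed in when it is done.

```bash
ls; mkdir -p pics; python3 - <<'E'
from rig import bot, vision
import cv2
for n in("scene","top"):
    im=vision.capture(n); cv2.imwrite(f"pics/{n}0.png",im[:,:,::-1]); m=vision.camera_model(n); print(n,m)
s=bot.read_state(); print(s)
E
```

```text
pics
scene {'camera_matrix': array([[496.86832093,   0.        , 320.86275326],
       [  0.        , 496.86832093, 203.56595782],
       [  0.        ,   0.        ,   1.        ]]), 'dist_coeffs': array([0.04343795, 0.        , 0.        , 0.        , 0.        ]), 'camera_from_world': array([[ 0.09728525,  0.99522129,  0.00837654, -0.05487252],
       [-0.61541171,  0.05353914,  0.78638539,  0.26842733],
       [ 0.78217901, -0.08165872,  0.61767941, -2.25645424],
       [ 0.        ,  0.        ,  0.        ,  1.        ]])}
top {'camera_matrix': array([[447.25396867,   0.        , 317.22389436],
       [  0.        , 447.25396867, 192.89225134],
       [  0.        ,   0.        ,   1.        ]]), 'dist_coeffs': array([-0.11155751,  0.        ,  0.        ,  0.        ,  0.        ]), 'camera_from_world': array([[ 0.03414555, -0.99940581, -0.00470219,  0.00335517],
       [ 0.97640512,  0.03235515,  0.21350924, -0.56836677],
       [-0.21323023, -0.01188163,  0.97692973, -1.364109  ],
       [ 0.        ,  0.        ,  0.        ,  1.        ]])}
{'time_s': 0.1, 'joint_positions': array([ 5.85272923e+01,  3.02744901e+01,  8.21490806e+01, -5.15747128e-05,
        6.76874424e+01, -1.02261897e+01]), 'qvel': array([ 0.12048569, -0.12300504, -0.12898177,  0.03413824,  0.00464937,
       -0.00162927]), 'tau': array([-4.91424216e-04, -4.40985525e+01, -1.77150893e+01,  6.34251977e-02,
        5.33650559e-02, -5.44025318e-05]), 'position': array([0.2260858 , 0.58193881, 0.20246018]), 'tcp_rot': array([[-9.32029844e-01,  3.62380114e-01, -1.01086649e-03],
       [ 3.62381362e-01,  9.32028442e-01, -1.65294434e-03],
       [ 3.43162156e-04, -1.90691263e-03, -9.99998123e-01]]), 'force': array([-1.07468799,  0.73306207,  0.19126399]), 'moment': array([-0.01674899,  0.05549497,  0.04559481]), 'grasp_force': 0.0, 'opening': 1.004141602697006}
```

View pics/scene0.png

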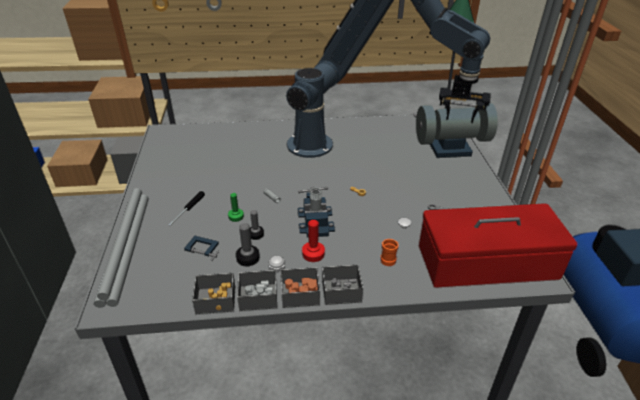

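View pics/top0.png

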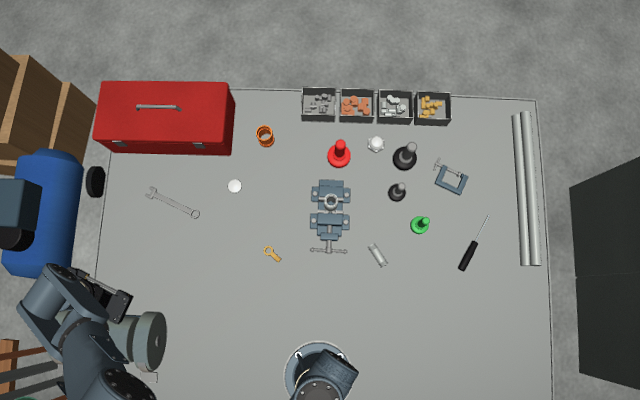

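The top view shows the round cap candidate at (235,186) and the hexcap at (376,144). The drivers are small black at (398,192), large black at (405,155), red at (339,153) and green at (420,224). The nipple in the vise is at (331,201). In the scene view these are: cap (404,223), hexcap (277,263), small black (256,225), big black (247,245), red (313,240), green (235,207) and nipple about (316,192). I choose the cap at (235,186) and the small black driver at (398,192), and check both in a close crop.

```bash
python3 - <<'E'
import cv2, numpy as np
t=cv2.imread("pics/top0.png"); s=cv2.imread("pics/scene0.png")
def c(im,x,y,w,h,k): return cv2.resize(im[y:y+h,x:x+w],None,fx=k,fy=k,interpolation=cv2.INTER_CUBIC)
# each tile 400x300 
A=c(t,300,165,67,50,6)[:300,:400]; B=c(t,375,165,67,50,6)[:300,:400]
C=c(s,225,195,67,50,6)[:300,:400]; D=c(s,285,175,67,50,6)[:300,:400]
cv2.imwrite("pics/crop1.png",np.vstack([np.hstack([A,B]),np.hstack([C,D])]))
A=c(t,205,165,67,50,6)[:300,:400]; C=c(s,375,200,67,50,6)[:300,:400]
cv2.imwrite("pics/crop2.png",np.hstack([A,C]))
E
```

```text
(no output)
```

View pics/crop1.png

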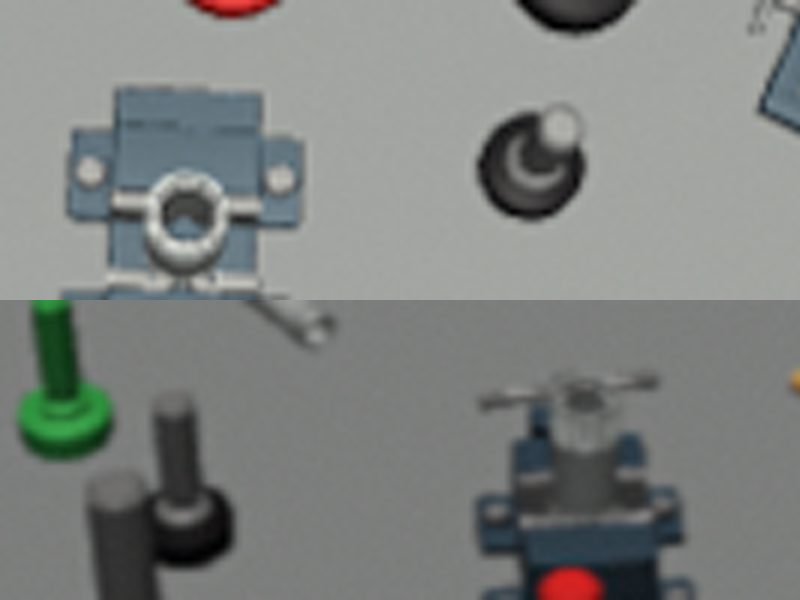

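View pics/crop2.png

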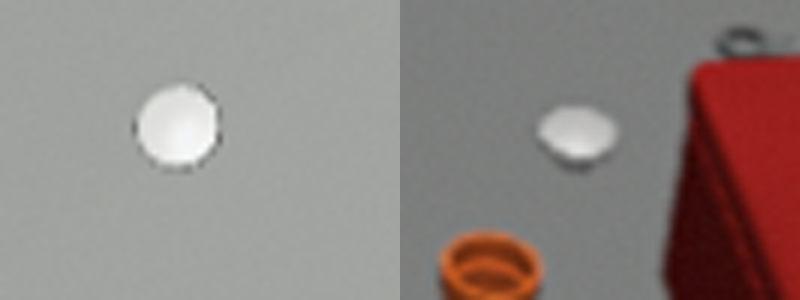

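The crops confirm both choices: a smooth round dome with a stem underneath for the cap, and the short black driver standing upright. Head disc: top (234.4,185.4), scene (404.2,221.6). Driver handle top: top (401.3,185.3), scene (254.0,211.9). Nipple rim: top (330.6,198.8), scene (315.2,190.0).

```bash
cat > h.py <<'E'
import numpy as np, cv2
from rig import bot, vision
def ray(n,uv):
    m=vision.camera_model(n); p=cv2.undistortPoints(np.array([[uv]],float),m["camera_matrix"],m["dist_coeffs"])[0,0]
    T=m["camera_from_world"]; R=T[:3,:3]; d=R.T@np.array([p[0],-p[1],-1.]); return -R.T@T[:3,3], d/np.linalg.norm(d)
def tri(a,b):
    A=np.zeros((3,3));c=np.zeros(3);L=[ray("top",a),ray("scene",b)]
    for o,d in L:
        P=np.eye(3)-np.outer(d,d);A+=P;c+=P@o
    x=np.linalg.solve(A,c); return x.round(4),[round(float(np.linalg.norm(np.cross(d,x-o))),4) for o,d in L]
def at(n,uv,z):
    o,d=ray(n,uv); return (o+d*(z-o[2])/d[2]).round(4)
def proj(n,X):
    m=vision.camera_model(n);p=m["camera_from_world"][:3]@np.r_[X,1];p=np.array([p[0],-p[1],-p[2]])
    return cv2.projectPoints(p[None],np.zeros(3),np.zeros(3),m["camera_matrix"],m["dist_coeffs"])[0].ravel().round(1)
E
python3 - <<'E'
from h import *
for n,a,b,z in(("cap",(234.4,185.4),(404.2,221.6),.02),("drvtop",(401.3,185.3),(254,211.9),.106),("rim",(330.6,198.8),(315.2,190),.132)):
    print(n,tri(a,b),at("top",a,z),at("scene",b,z))
print(at("top",(396.3,192.1),.018))
for uv in((265,135),(376,144),(405,162),(272,254),(377,255),(340,160)):print(uv,at("top",uv,0.0))
print(ray("top",(0,0))[0],ray("scene",(0,0))[0])
print("vise",at("top",(330,250),.05))
E
```

```text
cap (array([0.5936, 0.2993, 0.0194]), [0.0014, 0.0014]) [0.5933 0.2978 0.02  ] [0.5941 0.3005 0.02  ]
drvtop (array([ 0.592 , -0.2369,  0.1019]), [0.0021, 0.0021]) [ 0.591  -0.2383  0.106 ] [ 0.5976 -0.2344  0.106 ]
rim (array([ 0.5343, -0.0188,  0.1388]), [0.0005, 0.0005]) [ 0.5356 -0.0193  0.132 ] [ 0.5251 -0.0175  0.132 ]
[ 0.5887 -0.2375  0.018 ]
(265, 135) [0.779  0.2097 0.    ]
(376, 144) [ 0.759  -0.1718  0.    ]
(405, 162) [ 0.6984 -0.2707  0.    ]
(272, 254) [0.3737 0.1629 0.    ]
(377, 255) [ 0.3818 -0.1774  0.    ]
(340, 160) [ 0.6978 -0.0499  0.    ]
[0.26397238 0.00553493 1.45400597] [ 1.93548275 -0.14402023  1.18313762]
vise [ 0.3888 -0.0236  0.05  ]
```

```bash
python3 -m handwheel '[{"delta_rot":[0,0,-0.125],"xyz":[-50,-15,0],"hand":-1},{"delta_rot":[0,0,-0.25],"xyz":[-100,-30,0],"hand":-1},{"delta_rot":[0,0,-0.371],"xyz":[-150,-45,0],"hand":-1},{"delta_rot":[0,0,-0.371],"xyz":[-200,-60,0],"hand":-1},{"delta_rot":[0,0,-0.371],"xyz":[-218,-65,0],"hand":-1}]'
```

```text
time_s: 0.72
position: [0.4081, 0.441, 0.2029]
tcp_rot: [[-1.0, 0.003, -0.0], [0.003, 1.0, -0.001], [0.0, -0.001, -1.0]]
force: [-0.4, 0.0, -0.8]
opening: 0.999
grasp_force: 0.0
```

```bash
python3 -m handwheel '[{"delta_rot":[0,0,0],"xyz":[-45,-35,10],"hand":-1},{"delta_rot":[0,0,0],"xyz":[-90,-70,30],"hand":-1},{"delta_rot":[0,0,0],"xyz":[-135,-105,60],"hand":-1},{"delta_rot":[0,0,0],"xyz":[-175,-135,90],"hand":-1},{"delta_rot":[0,0,0],"xyz":[-185,-142,123],"hand":-1}]'
python3 - <<'E'
from h import *
t=vision.capture("top");s=vision.capture("scene")
def c(im,x,y): return cv2.resize(im[y:y+75,x:x+100],None,fx=4,fy=4,interpolation=cv2.INTER_CUBIC)
cv2.imwrite("pics/a1.png",np.hstack([c(t,185,140),c(s,355,170)])[:,:,::-1])
st=bot.read_state();print(st["position"]); p=st["position"]+[0,0,-.008];print(proj("top",p),proj("scene",p))
E
```

```text
time_s: 1.35
position: [0.594, 0.2994, 0.0793]
tcp_rot: [[-1.0, 0.003, 0.002], [0.003, 1.0, 0.001], [-0.002, 0.001, -1.0]]
force: [-0.7, 0.9, -0.9]
opening: 1.002
grasp_force: 0.0
[0.58887966 0.29918549 0.07590235]
[231.1 183.3] [405.  210.4]
```

View pics/a1.png

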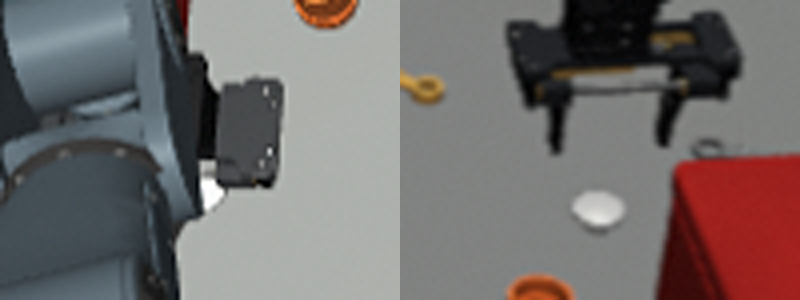

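Scene half: the fingertips at about scene (394,208) and (421,207) straddle the cap at (404.5,222), closing along y. I let the arm settle and check the pose reading.

```bash
python3 - <<'E'
from h import *
print(at("scene",(407.5,207.5),.071),at("scene",(404.2,221.6),.02))
E
python3 -m handwheel '[{"delta_rot":[0,0,0],"xyz":[0,0,0],"hand":-1},{"delta_rot":[0,0,0],"xyz":[0,0,0],"hand":-1},{"delta_rot":[0,0,0],"xyz":[0,0,15],"hand":-1},{"delta_rot":[0,0,0],"xyz":[0,0,30],"hand":-1},{"delta_rot":[0,0,0],"xyz":[0,0,30],"hand":-1}]'
python3 - <<'E'
from h import *
print(bot.read_state()["position"],bot.read_state()["joint_positions"])
E
```

```text
[0.5769 0.3108 0.071 ] [0.5941 0.3005 0.02  ]
time_s: 2.08
position: [0.5893, 0.3006, 0.0483]
tcp_rot: [[-1.0, -0.0, -0.004], [-0.0, 1.0, -0.001], [0.004, -0.001, -1.0]]
force: [-0.3, -0.7, -0.3]
opening: 1.0
grasp_force: 0.0
[0.58928119 0.30062293 0.0483083 ] [ 1.73691226e+01  4.38454779e+01  8.27921420e+01 -2.46126456e-04
  5.36064607e+01 -7.26567703e+01]
```

```bash
python3 -m handwheel '[{"delta_rot":[0,0,0],"xyz":[-4,0,20],"hand":-1},{"delta_rot":[0,0,0],"xyz":[-4,0,30],"hand":-1},{"delta_rot":[0,0,0],"xyz":[-4,0,30],"hand":-1},{"delta_rot":[0,0,0],"xyz":[-4,0,30],"hand":-1},{"delta_rot":[0,0,0],"xyz":[-4,0,30],"hand":-1}]'
python3 -m handwheel '[{"delta_rot":[0,0,0],"xyz":[0,0,0],"hand":0},{"delta_rot":[0,0,0],"xyz":[0,0,0],"hand":0.3},{"delta_rot":[0,0,0],"xyz":[0,0,0],"hand":1},{"delta_rot":[0,0,0],"xyz":[0,0,0],"hand":1},{"delta_rot":[0,0,0],"xyz":[0,0,0],"hand":1}]'
```

```text
time_s: 2.7
position: [0.5955, 0.3011, 0.0209]
tcp_rot: [[-1.0, -0.0, 0.001], [-0.0, 1.0, 0.0], [-0.001, 0.0, -1.0]]
force: [-0.2, 0.1, -0.4]
opening: 1.002
grasp_force: 0.0
time_s: 3.32
position: [0.5951, 0.301, 0.0203]
tcp_rot: [[-1.0, -0.0, -0.0], [-0.0, 1.0, -0.0], [0.0, -0.0, -1.0]]
force: [0.2, 0.1, 0.1]
opening: 0.515
grasp_force: 0.0
```

```bash
python3 -m handwheel '[{"delta_rot":[0,0,0],"xyz":[0,0,0],"hand":1},{"delta_rot":[0,0,0],"xyz":[0,0,0],"hand":1},{"delta_rot":[0,0,0],"xyz":[0,0,0],"hand":1},{"delta_rot":[0,0,0],"xyz":[0,0,0],"hand":1},{"delta_rot":[0,0,0],"xyz":[0,0,-5],"hand":1}]'
```

```text
time_s: 3.95
position: [0.5947, 0.3009, 0.0251]
tcp_rot: [[-1.0, -0.0, -0.001], [-0.0, 1.0, -0.0], [0.001, -0.0, -1.0]]
force: [0.0, -0.1, 0.3]
opening: 0.022
grasp_force: 0.0
```

The fingers closed on nothing. I reopen, rise 100 mm and look.

```bash
python3 -m handwheel '[{"delta_rot":[0,0,0],"xyz":[0,0,-30],"hand":-1},{"delta_rot":[0,0,0],"xyz":[0,0,-60],"hand":-1},{"delta_rot":[0,0,0],"xyz":[0,0,-80],"hand":-1},{"delta_rot":[0,0,0],"xyz":[0,0,-80],"hand":-1},{"delta_rot":[0,0,0],"xyz":[0,0,-80],"hand":-1}]'
python3 - <<'E'
from h import *
t=vision.capture("top");s=vision.capture("scene")
def c(im,x,y): return cv2.resize(im[y:y+75,x:x+100],None,fx=4,fy=4,interpolation=cv2.INTER_CUBIC)
cv2.imwrite("pics/a2.png",np.hstack([c(t,185,140),c(s,355,170)])[:,:,::-1])
st=bot.read_state();print(st["position"]); p=st["position"]+[0,0,-.008];print(proj("top",p),proj("scene",p))
E
```

```text
time_s: 4.58
position: [0.5944, 0.3008, 0.1047]
tcp_rot: [[-1.0, -0.0, -0.001], [-0.0, 1.0, -0.0], [0.001, -0.0, -1.0]]
force: [-0.0, -0.8, -0.8]
opening: 0.501
grasp_force: 0.0
[0.59411665 0.30068897 0.10400728]
[229.1 179.6] [406.7 205.2]
```

View pics/a2.png

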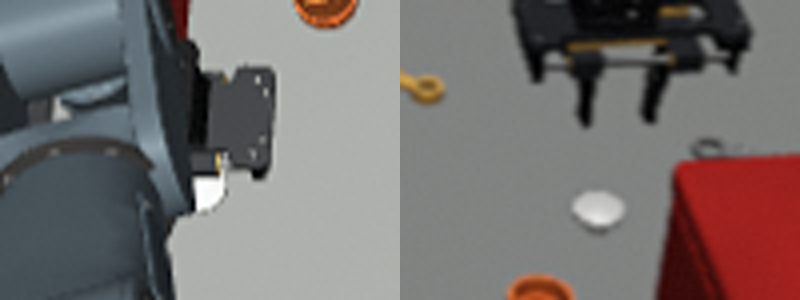

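```bash
python3 - <<'E'
from h import *
print("body pred",[proj("top",(.594,.301,z)) for z in(.16,.18,.2,.25)])
print("R edge",[proj("top",(.594,.301-.095,z)) for z in(.16,.2,.25)])
print(proj("scene",(.594,.30,.02)),proj("scene",(.594,.30,.096)))
for uv in((409.2,200.2),(407.5,207.5)):
    for z in(.07,.08,.096,.11,.12): print(uv,z,at("scene",uv,z))
t=vision.capture("top");s=vision.capture("scene")
big=lambda im,x,y,w,h,k:cv2.resize(im[y:y+h,x:x+w],None,fx=k,fy=k,interpolation=cv2.INTER_CUBIC)
cv2.imwrite("pics/a3.png",np.hstack([big(t,195,135,66,100,6)[:,:396],big(s,380,165,66,100,6)[:,:396]])[:,:,::-1])
print(bot.read_state()["position"],bot.read_state()["opening"])
E
```

```text
body pred [array([224.8, 174.4]), array([223.4, 172.7]), array([222., 171.]), array([218.2, 166.3])]
R edge [array([256.1, 175.4]), array([254.3, 171.9]), array([251.7, 167.3])]
[404.1 221.6] [406.5 205.1]
(409.2, 200.2) 0.07 [0.5341 0.3274 0.07  ]
(409.2, 200.2) 0.08 [0.5467 0.3232 0.08  ]
(409.2, 200.2) 0.096 [0.5668 0.3164 0.096 ]
(409.2, 200.2) 0.11 [0.5844 0.3105 0.11  ]
(409.2, 200.2) 0.12 [0.597  0.3062 0.12  ]
(407.5, 207.5) 0.07 [0.5757 0.3112 0.07  ]
(407.5, 207.5) 0.08 [0.5879 0.3071 0.08  ]
(407.5, 207.5) 0.096 [0.6074 0.3006 0.096 ]
(407.5, 207.5) 0.11 [0.6245 0.2948 0.11  ]
(407.5, 207.5) 0.12 [0.6368 0.2907 0.12  ]
[0.59437031 0.30071979 0.104084  ] 0.6850948837399222
```

View pics/a3.png

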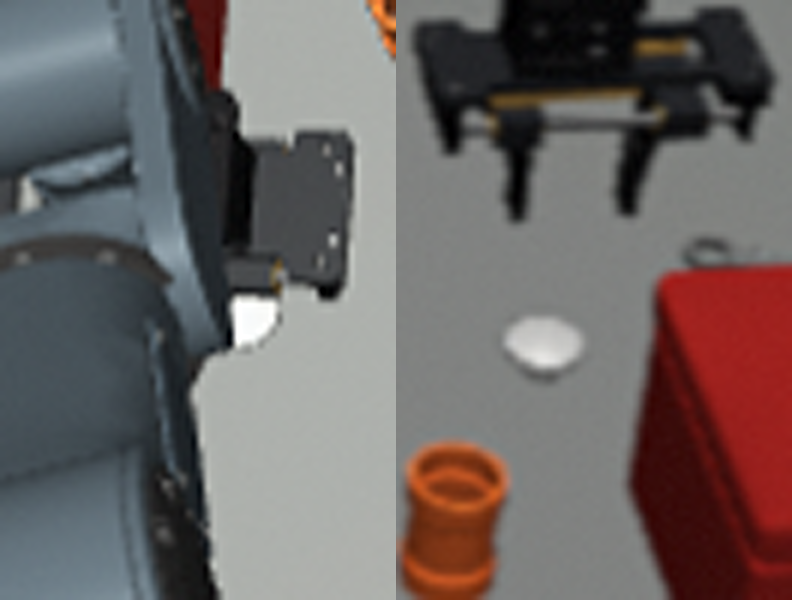

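The cap at scene (404.4,222) has not moved. The fingertips at scene (400,201) and (418.5,200.5) sit about 5 px above where the reported TCP puts them, while the top view agrees in x. So the tips really are about 20 mm higher than I assumed, and they closed above the dome.

```bash
python3 - <<'E'
from h import *
print(bot.tip_extent,[a for a in dir(bot) if a[0]!="_"])
for a in dir(bot):
    v=getattr(bot,a)
    if a[0]!="_" and not callable(v): print(a,v)
E
python3 -m handwheel '[{"delta_rot":[0,0,0],"xyz":[0,-4,40],"hand":-1},{"delta_rot":[0,0,0],"xyz":[0,-4,80],"hand":-1},{"delta_rot":[0,0,0],"xyz":[0,-4,87],"hand":-1},{"delta_rot":[0,0,0],"xyz":[0,-4,90],"hand":-1},{"delta_rot":[0,0,0],"xyz":[0,-4,92],"hand":-1}]'
```

```text
0.008 ['PlanningError', 'read_state', 'tip_extent']
tip_extent 0.008
time_s: 5.4
position: [0.5963, 0.2974, 0.0147]
tcp_rot: [[-1.0, -0.0, 0.003], [-0.0, 1.0, 0.001], [-0.003, 0.001, -1.0]]
force: [0.7, 0.5, -0.3]
opening: 0.999
grasp_force: 0.0
```

```bash
python3 -m handwheel '[{"delta_rot":[0,0,0],"xyz":[0,0,1],"hand":-1},{"delta_rot":[0,0,0],"xyz":[0,0,2],"hand":-1},{"delta_rot":[0,0,0],"xyz":[0,0,3],"hand":-1},{"delta_rot":[0,0,0],"xyz":[0,0,4],"hand":-1},{"delta_rot":[0,0,0],"xyz":[0,0,4],"hand":-1}]'
python3 - <<'E'
from h import *
s=vision.capture("scene");t=vision.capture("top")
big=lambda im,x,y,w,h,k:cv2.resize(im[y:y+h,x:x+w],None,fx=k,fy=k,interpolation=cv2.INTER_CUBIC)
cv2.imwrite("pics/a4.png",np.hstack([big(s,375,180,66,60,6)[:,:396],big(t,195,145,66,60,6)[:,:396]])[:,:,::-1])
p=bot.read_state()["position"];print(p,proj("scene",p-[0,0,.008]))
E
```

```text
time_s: 6.02
position: [0.595, 0.297, 0.0093]
tcp_rot: [[-1.0, -0.0, -0.0], [-0.0, 1.0, -0.0], [0.0, -0.0, -1.0]]
force: [0.8, -0.5, 0.5]
opening: 1.0
grasp_force: 0.0
[0.5950628  0.29694281 0.00927063] [402.7 225.7]
```

View pics/a4.png

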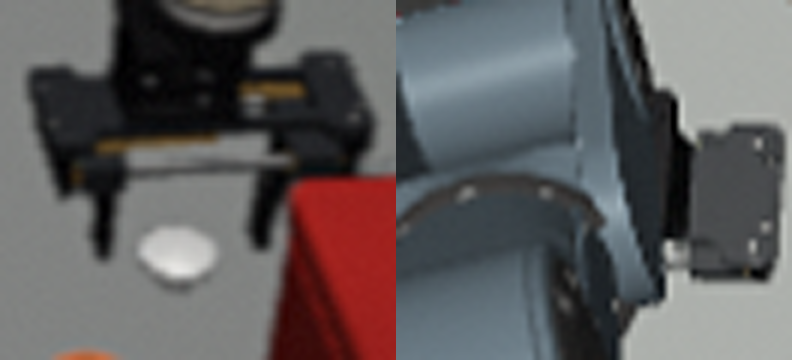

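```bash
python3 -m handwheel '[{"delta_rot":[0,0,0],"xyz":[0,0,1],"hand":-1},{"delta_rot":[0,0,0],"xyz":[0,0,2],"hand":-1},{"delta_rot":[0,0,0],"xyz":[0,0,3],"hand":-1},{"delta_rot":[0,0,0],"xyz":[0,0,3],"hand":-1},{"delta_rot":[0,0,0],"xyz":[0,0,3],"hand":-1}]'
```

```text
time_s: 6.75
position: [0.5951, 0.297, 0.0064]
tcp_rot: [[-1.0, -0.0, 0.0], [-0.0, 1.0, -0.0], [-0.0, -0.0, -1.0]]
force: [-0.3, 0.5, 0.1]
opening: 1.002
grasp_force: 0.0
```

```bash
python3 -m handwheel '[{"delta_rot":[0,0,0],"xyz":[0,0,1],"hand":-1},{"delta_rot":[0,0,0],"xyz":[0,0,2],"hand":-1},{"delta_rot":[0,0,0],"xyz":[0,0,3],"hand":-1},{"delta_rot":[0,0,0],"xyz":[0,0,4],"hand":-1},{"delta_rot":[0,0,0],"xyz":[0,0,4],"hand":-1}]'
```

```text
time_s: 7.38
position: [0.595, 0.2969, 0.0022]
tcp_rot: [[-1.0, -0.0, -0.0], [-0.0, 1.0, -0.0], [0.0, -0.0, -1.0]]
force: [0.2, -0.1, -0.1]
opening: 1.0
grasp_force: 0.0
```

```bash
python3 -m handwheel '[{"delta_rot":[0,0,0],"xyz":[0,0,0],"hand":1},{"delta_rot":[0,0,0],"xyz":[0,0,0],"hand":1},{"delta_rot":[0,0,0],"xyz":[0,0,0],"hand":1},{"delta_rot":[0,0,0],"xyz":[0,0,0],"hand":1},{"delta_rot":[0,0,0],"xyz":[0,0,0],"hand":1}]'; python3 -m handwheel '[{"delta_rot":[0,0,0],"xyz":[0,0,0],"hand":1},{"delta_rot":[0,0,0],"xyz":[0,0,0],"hand":1},{"delta_rot":[0,0,0],"xyz":[0,0,0],"hand":1},{"delta_rot":[0,0,0],"xyz":[0,0,0],"hand":1},{"delta_rot":[0,0,0],"xyz":[0,0,0],"hand":1}]'
```

```text
time_s: 8.0
position: [0.5951, 0.297, 0.0024]
tcp_rot: [[-1.0, -0.0, 0.0], [-0.0, 1.0, 0.0], [-0.0, 0.0, -1.0]]
force: [-0.2, 0.3, 1.2]
opening: 0.517
grasp_force: 2.7
time_s: 8.62
position: [0.5982, 0.2977, 0.0071]
tcp_rot: [[-1.0, -0.0, 0.007], [-0.0, 1.0, 0.002], [-0.007, 0.002, -1.0]]
force: [-1.9, -1.4, 17.8]
opening: 0.02
grasp_force: 9.2
```

```bash
python3 -m handwheel '[{"delta_rot":[0,0,0],"xyz":[0,0,-25],"hand":1},{"delta_rot":[0,0,0],"xyz":[0,0,-40],"hand":-1},{"delta_rot":[0,0,0],"xyz":[0,0,-40],"hand":-1},{"delta_rot":[0,0,0],"xyz":[0,0,-40],"hand":-1},{"delta_rot":[0,0,0],"xyz":[0,0,-40],"hand":-1}]'
python3 - <<'E'
from h import *
s=vision.capture("scene")
b=s[185:245,380:430].astype(int)
# cap pixels: bright
m=(b.min(2)>165); n,l,st,c=cv2.connectedComponentsWithStats(m.astype(np.uint8))
print([(st[i,4],c[i]+[380,185],st[i,:4]) for i in range(1,n) if st[i,4]>10])
s0=cv2.imread("pics/scene0.png")[185:245,380:430].astype(int); n,l,st,c=cv2.connectedComponentsWithStats((s0.min(2)>165).astype(np.uint8))
print([(st[i,4],c[i]+[380,185],st[i,:4]) for i in range(1,n) if st[i,4]>10])
d=(s[185:245,380:441].max(2)<60)
for r in range(0,50): print(''.join('#' if x else '.' for x in d[r]))
print(bot.read_state()["position"])
E
```

```text
time_s: 9.25
position: [0.5943, 0.2967, 0.0412]
tcp_rot: [[-1.0, -0.0, -0.002], [-0.0, 1.0, -0.001], [0.002, -0.001, -1.0]]
force: [0.1, -0.5, -0.4]
opening: 0.378
grasp_force: 0.0
[(np.int32(73), array([403.97260274, 221.54794521]), array([19, 33, 11,  8], dtype=int32))]
[(np.int32(70), array([404.27142857, 221.57142857]), array([19, 33, 12,  8], dtype=int32))]
.########....##########################################......
.#########################################....#########......
.###################################...........#########.....
.###################################...........#########.....
.########################################......##########....
.#########################################.....##########....
..########################################################...
..########################################################...
..#########################################################..
..##########################################.....#########...
...#####################................###.......########...
...#########..##..................##########.......##
[... 1699 characters left out ...]
.............................................
...........................................#.................
...........................................#.................
...........................................#.................
...........................................##................
...........................................##................
..........................................###................
..........................................####...............
..........................................####...............
..........................................#####..............
..........................................#####..............
[0.59441808 0.29676004 0.04126074]
```

```bash
python3 -m handwheel '[{"delta_rot":[0,0,0],"xyz":[0,0,0],"hand":-1},{"delta_rot":[0,0,0],"xyz":[0,0,0],"hand":-1},{"delta_rot":[0,0,0],"xyz":[0,-2,30],"hand":-1},{"delta_rot":[0,0,0],"xyz":[0,-2,42],"hand":-1},{"delta_rot":[0,0,0],"xyz":[0,-2,47],"hand":-1}]';python3 -m handwheel '[{"delta_rot":[0,0,0],"xyz":[0,0,2],"hand":-1},{"delta_rot":[0,0,0],"xyz":[0,0,4],"hand":-1},{"delta_rot":[0,0,0],"xyz":[0,0,4],"hand":1},{"delta_rot":[0,0,0],"xyz":[0,0,4],"hand":1},{"delta_rot":[0,0,0],"xyz":[0,0,4],"hand":1}]';python3 -m handwheel '[{"delta_rot":[0,0,0],"xyz":[0,0,0],"hand":1},{"delta_rot":[0,0,0],"xyz":[0,0,0],"hand":1},{"delta_rot":[0,0,0],"xyz":[0,0,0],"hand":1},{"delta_rot":[0,0,0],"xyz":[0,0,0],"hand":1},{"delta_rot":[0,0,0],"xyz":[0,0,0],"hand":1}]'
```

```text
time_s: 9.93
position: [0.5946, 0.2948, -0.0056]
tcp_rot: [[-1.0, -0.0, -0.002], [-0.0, 1.0, -0.0], [0.002, -0.0, -1.0]]
force: [1.0, -0.3, 0.8]
opening: 0.963
grasp_force: 0.0
time_s: 10.55
position: [0.5952, 0.2951, -0.0084]
tcp_rot: [[-1.0, -0.0, 0.0], [-0.0, 1.0, 0.0], [-0.0, 0.0, -1.0]]
force: [-0.3, -0.4, 0.2]
opening: 0.739
grasp_force: 0.0
time_s: 11.18
position: [0.5952, 0.2951, -0.0086]
tcp_rot: [[-1.0, -0.0, 0.0], [-0.0, 1.0, 0.0], [-0.0, 0.0, -1.0]]
force: [-0.6, 0.4, 0.1]
opening: 0.514
grasp_force: 30.0
```

```bash
python3 -m handwheel '[{"delta_rot":[0,0,0],"xyz":[0,0,-45],"hand":1},{"delta_rot":[0,0,0],"xyz":[0,0,-90],"hand":1},{"delta_rot":[0,0,0],"xyz":[0,0,-135],"hand":1},{"delta_rot":[0,0,0],"xyz":[10,-35,-165],"hand":1},{"delta_rot":[0,0,0],"xyz":[20,-80,-170],"hand":1}]';python3 -m handwheel '[{"delta_rot":[0,0,0],"xyz":[10,-50,0],"hand":1},{"delta_rot":[0,0,0],"xyz":[20,-100,0],"hand":1},{"delta_rot":[0,0,0],"xyz":[30,-150,0],"hand":1},{"delta_rot":[0,0,0],"xyz":[39,-200,0],"hand":1},{"delta_rot":[0,0,0],"xyz":[39,-238,0],"hand":1}]';python3 -m handwheel '[{"delta_rot":[0,0,0],"xyz":[0,0,0],"hand":1},{"delta_rot":[0,0,0],"xyz":[0,0,0],"hand":1},{"delta_rot":[0,0,0],"xyz":[0,0,0],"hand":1},{"delta_rot":[0,0,0],"xyz":[0,0,0],"hand":1},{"delta_rot":[0,0,0],"xyz":[0,0,0],"hand":1}]'
python3 - <<'E'
from h import *
s=vision.capture("scene");t=vision.capture("top")
big=lambda im,x,y,w,h,k:cv2.resize(im[y:y+h,x:x+w],None,fx=k,fy=k,interpolation=cv2.INTER_CUBIC)
cv2.imwrite("pics/b1.png",np.hstack([big(s,283,155,66,70,6)[:,:396],big(t,298,150,66,70,6)[:,:396]])[:,:,::-1])
p=bot.read_state()["position"];print(p)
E
```

```text
time_s: 11.8
position: [0.5765, 0.2151, 0.164]
tcp_rot: [[-1.0, -0.003, 0.006], [-0.003, 1.0, 0.001], [-0.006, 0.001, -1.0]]
force: [1.4, 0.2, -0.4]
opening: 0.513
grasp_force: 30.0
time_s: 12.42
position: [0.5348, -0.0249, 0.1612]
tcp_rot: [[-1.0, 0.001, -0.002], [0.001, 1.0, -0.0], [0.002, -0.0, -1.0]]
force: [0.4, -0.5, -0.8]
opening: 0.515
grasp_force: 30.0
time_s: 13.05
position: [0.5361, -0.0223, 0.1613]
tcp_rot: [[-1.0, -0.001, -0.0], [-0.001, 1.0, 0.0], [0.0, 0.0, -1.0]]
force: [0.3, 0.6, -0.9]
opening: 0.512
grasp_force: 30.0
[ 0.53617543 -0.02260253  0.16133856]
```

View pics/b1.png

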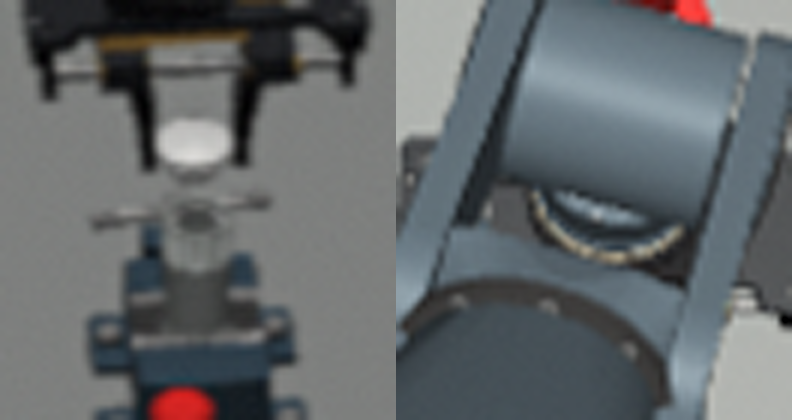

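```bash
python3 - <<'E'
from h import *
for z in(.18,.189,.195): print(z,proj("scene",(.5345,-.019,z)), at("scene",(314.8,178.1),z))
for z in(.126,.132,.138): print(z,proj("scene",(.535,-.019,z)),at("top",(330.6,198.8),z))
E
```

```text
0.18 [315.  180.5] [ 0.5199 -0.0185  0.18  ]
0.189 [315.  178.4] [ 0.5326 -0.0196  0.189 ]
0.195 [315. 177.] [ 0.5411 -0.0204  0.195 ]
0.126 [315. 193.] [ 0.5369 -0.0195  0.126 ]
0.132 [315.  191.7] [ 0.5356 -0.0193  0.132 ]
0.138 [315.  190.3] [ 0.5344 -0.0192  0.138 ]
```

```bash
python3 -m handwheel '[{"delta_rot":[0,0,0],"xyz":[-1,0,15],"hand":1},{"delta_rot":[0,0,0],"xyz":[-1,0,25],"hand":1},{"delta_rot":[0,0,0],"xyz":[-1,0,29],"hand":1},{"delta_rot":[0,0,0],"xyz":[-1,0,32],"hand":1},{"delta_rot":[0,0,0],"xyz":[-1,0,34],"hand":1}]'; python3 -m handwheel '[{"delta_rot":[0,0,0],"xyz":[0,0,1],"hand":1},{"delta_rot":[0,0,0],"xyz":[0,0,2],"hand":1},{"delta_rot":[0,0,0],"xyz":[0,0,3],"hand":1},{"delta_rot":[0,0,0],"xyz":[0,0,3],"hand":1},{"delta_rot":[0,0,0],"xyz":[0,0,3],"hand":1}]'
```

```text
time_s: 13.78
position: [0.5373, -0.0231, 0.1272]
tcp_rot: [[-1.0, -0.0, 0.0], [-0.0, 1.0, -0.0], [-0.0, -0.0, -1.0]]
force: [-0.3, -0.1, -0.5]
opening: 0.511
grasp_force: 30.0
time_s: 14.4
position: [0.5371, -0.023, 0.1244]
tcp_rot: [[-1.0, -0.0, -0.0], [-0.0, 1.0, 0.0], [0.0, 0.0, -1.0]]
force: [-0.2, -0.1, -0.9]
opening: 0.508
grasp_force: 30.0
```

```bash
python3 -m handwheel '[{"delta_rot":[0,0,0],"xyz":[0,0,0.5],"hand":1},{"delta_rot":[0,0,0],"xyz":[0,0,1],"hand":1},{"delta_rot":[0,0,0],"xyz":[0,0,1.5],"hand":1},{"delta_rot":[0,0,0],"xyz":[0,0,2],"hand":1},{"delta_rot":[0,0,0],"xyz":[0,0,2],"hand":1}]'
```

```text
time_s: 15.02
position: [0.5368, -0.0228, 0.1225]
tcp_rot: [[-1.0, -0.0, -0.001], [-0.0, 1.0, 0.0], [0.001, 0.0, -1.0]]
force: [-2.1, 1.1, 2.8]
opening: 0.515
grasp_force: 30.0
```

```bash
python3 -m handwheel '[{"delta_rot":[0,0,0],"xyz":[0,0,0.5],"hand":1},{"delta_rot":[0,0,0],"xyz":[0,0,1],"hand":1},{"delta_rot":[0,0,0],"xyz":[0,0,1],"hand":1},{"delta_rot":[0,0,0],"xyz":[0,0,1],"hand":1},{"delta_rot":[0,0,0],"xyz":[0,0,1],"hand":1}]'
```

```text
time_s: 15.65
position: [0.5367, -0.0227, 0.122]
tcp_rot: [[-1.0, -0.0, -0.001], [-0.0, 1.0, 0.0], [0.001, 0.0, -1.0]]
force: [-3.2, 2.2, 6.7]
opening: 0.519
grasp_force: 30.0
```

```bash
python3 -m handwheel '[{"delta_rot":[0,0,0],"xyz":[0,0,-1.5],"hand":1},{"delta_rot":[0,0,0],"xyz":[1,0.7,-1.5],"hand":1},{"delta_rot":[0,0,0],"xyz":[1.5,1,-1],"hand":1},{"delta_rot":[0,0,0],"xyz":[1.5,1,0],"hand":1},{"delta_rot":[0,0,0],"xyz":[1.5,1,0],"hand":1}]'
```

```text
time_s: 16.27
position: [0.5363, -0.0224, 0.1218]
tcp_rot: [[-1.0, -0.0, 0.001], [-0.0, 1.0, -0.001], [-0.001, -0.001, -1.0]]
force: [-0.7, 0.4, 4.5]
opening: 0.513
grasp_force: 30.0
```

```bash
python3 -m handwheel '[{"delta_rot":[0,0,0],"xyz":[0.5,0.5,0],"hand":1},{"delta_rot":[0,0,0],"xyz":[0.5,0.5,0],"hand":-0.6},{"delta_rot":[0,0,0],"xyz":[0.5,0.5,0],"hand":-0.6},{"delta_rot":[0,0,0],"xyz":[0.5,0.5,0],"hand":-0.6},{"delta_rot":[0,0,0],"xyz":[0.5,0.5,0],"hand":-0.6}]'; python3 -m handwheel '[{"delta_rot":[0,0,0],"xyz":[0,0,0],"hand":-0.8},{"delta_rot":[0,0,0],"xyz":[0,0,0],"hand":-0.8},{"delta_rot":[0,0,0],"xyz":[0,0,-30],"hand":-0.8},{"delta_rot":[0,0,0],"xyz":[0,0,-60],"hand":-1},{"delta_rot":[0,0,0],"xyz":[0,0,-80],"hand":-1}]'
```

```text
time_s: 16.9
position: [0.5351, -0.0215, 0.1212]
tcp_rot: [[-1.0, -0.0, -0.0], [-0.0, 1.0, 0.0], [0.0, 0.0, -1.0]]
force: [0.4, 0.5, -1.1]
opening: 0.786
grasp_force: 0.0
time_s: 17.52
position: [0.5356, -0.0217, 0.2028]
tcp_rot: [[-1.0, -0.0, 0.002], [-0.0, 1.0, -0.0], [-0.002, -0.0, -1.0]]
force: [-0.1, 0.1, -0.1]
opening: 0.985
grasp_force: 0.0
```

```bash
python3 -m handwheel '[{"delta_rot":[0,0,0],"xyz":[-12,-48,0],"hand":-1},{"delta_rot":[0,0,0],"xyz":[-25,-95,0],"hand":-1},{"delta_rot":[0,0,0],"xyz":[-37,-142,0],"hand":-1},{"delta_rot":[0,0,0],"xyz":[-50,-190,0],"hand":-1},{"delta_rot":[0,0,0],"xyz":[-56,-219,0],"hand":-1}]'; python3 -m handwheel '[{"delta_rot":[0,0,0],"xyz":[0,0,0],"hand":-1},{"delta_rot":[0,0,0],"xyz":[0,0,0],"hand":-1},{"delta_rot":[0,0,0],"xyz":[0,0,20],"hand":-1},{"delta_rot":[0,0,0],"xyz":[0,0,45],"hand":-1},{"delta_rot":[0,0,0],"xyz":[0,0,50],"hand":-1}]'
python3 - <<'E'
from h import *
s=vision.capture("scene");t=vision.capture("top")
big=lambda im,x,y,w,h,k:cv2.resize(im[y:y+h,x:x+w],None,fx=k,fy=k,interpolation=cv2.INTER_CUBIC)
cv2.imwrite("pics/c1.png",np.vstack([np.hstack([big(s,283,170,66,50,6)[:,:396],big(t,298,165,66,50,6)[:,:396]]),np.hstack([big(s,225,180,66,50,6)[:,:396],big(t,365,160,66,50,6)[:,:396]])])[:,:,::-1])
p=bot.read_state()["position"];print(p)
E
```

```text
time_s: 18.15
position: [0.5917, -0.2432, 0.2012]
tcp_rot: [[-1.0, 0.001, 0.001], [0.001, 1.0, -0.001], [-0.001, -0.001, -1.0]]
force: [-0.8, 0.4, 0.9]
opening: 1.001
grasp_force: 0.0
time_s: 18.77
position: [0.5897, -0.238, 0.1498]
tcp_rot: [[-1.0, -0.002, -0.004], [-0.002, 1.0, 0.003], [0.004, 0.003, -1.0]]
force: [0.5, 0.5, -0.8]
opening: 1.0
grasp_force: 0.0
[ 0.59091646 -0.23920577  0.15113224]
```

View pics/c1.png

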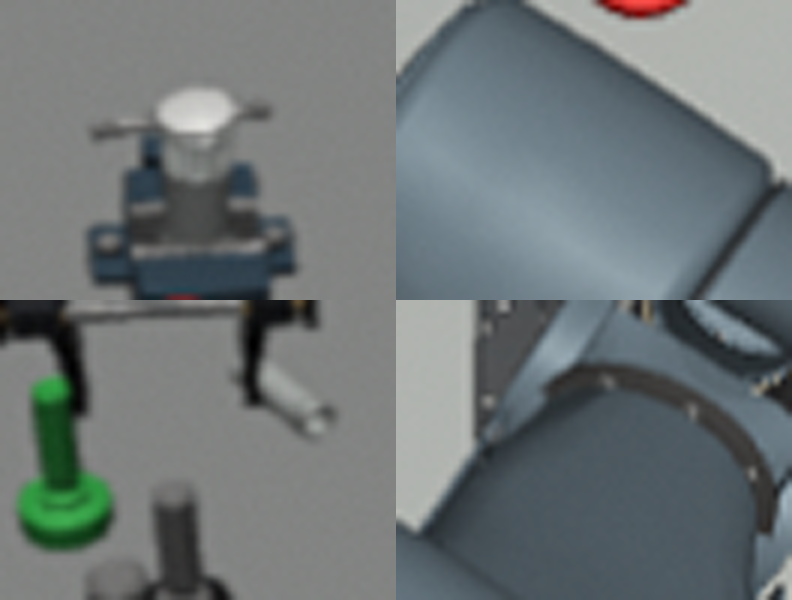

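The cap sits upright on the nipple with its head at scene (315.4,187.6). The fingers at scene (237.5,198) and (266.5,197) straddle the small black driver's handle top at (254,211.5).

```bash
python3 - <<'E'
from h import *
for z in(.155,.165,.17): print(z,at("scene",(252.1,197.5),z),proj("scene",(.590,-.2365,z)))
print(at("scene",(254,211.7),.106),at("scene",(254,211.7),.102))
for z in (.152,.156,.16,.165): print("cap head",z,at("scene",(315.4,187.6),z),proj("scene",(.535,-.0195,z)))
E
```

```text
0.155 [ 0.5801 -0.2373  0.155 ] [252.3 199.3]
0.165 [ 0.5933 -0.2364  0.165 ] [252.1 196.9]
0.17 [ 0.5999 -0.236   0.17  ] [252.  195.7]
[ 0.5966 -0.2345  0.106 ] [ 0.5916 -0.2348  0.102 ]
cap head 0.152 [ 0.538 -0.018  0.152] [314.9 187.1]
cap head 0.156 [ 0.5434 -0.0184  0.156 ] [314.9 186.2]
cap head 0.16 [ 0.5488 -0.0189  0.16  ] [314.9 185.3]
cap head 0.165 [ 0.5556 -0.0195  0.165 ] [314.9 184.1]
```

```bash
cat >> h.py <<'E'
from scipy.optimize import minimize
def circ(im,n,R,z,xy,rng=.008):
    g=cv2.GaussianBlur(cv2.cvtColor(im,cv2.COLOR_BGR2GRAY).astype(np.float32),(0,0),.7)
    gx=cv2.Sobel(g,cv2.CV_32F,1,0);gy=cv2.Sobel(g,cv2.CV_32F,0,1)
    a=np.linspace(0,2*np.pi,72,endpoint=False)
    def f(v):
        P=np.array([proj_(n,(v[0]+R*np.cos(t),v[1]+R*np.sin(t),z)) for t in a],np.float32)
        d=P-P.mean(0);d/=np.linalg.norm(d,axis=1)[:,None]
        X=cv2.remap(gx,P[None,:,0],P[None,:,1],1)[0];Y=cv2.remap(gy,P[None,:,0],P[None,:,1],1)[0]
        return -float(abs((X*d[:,0]+Y*d[:,1]).sum()))
    best=min(((f((xy[0]+i,xy[1]+j)),xy[0]+i,xy[1]+j) for i in np.arange(-rng,rng+1e-9,.002) for j in np.arange(-rng,rng+1e-9,.002)))
    r=minimize(f,best[1:],method="Nelder-Mead",options=dict(initial_simplex=np.array(best[1:])+np.array([[0,0],[.001,0],[0,.001]]),xatol=1e-4))
    return r.x.round(4),round(r.fun)
def proj_(n,X):
    m=vision.camera_model(n);p=m["camera_from_world"][:3]@np.r_[X,1];u=np.array([p[0],-p[1]])/-p[2]
    k=m["dist_coeffs"][0];u=u*(1+k*(u@u));K=m["camera_matrix"];return K[0,0]*u[0]+K[0,2],K[1,1]*u[1]+K[1,2]
E
python3 - <<'E'
from h import *
t=cv2.imread("pics/top0.png");s=cv2.imread("pics/scene0.png")
for nm,R,z,xy in(("cap",.023,.0205,(.5935,.299)),("handle",.012,.106,(.592,-.237)),("cup",.029,.02,(.59,-.237)),("cupfoot",.029,.0,(.59,-.237)),("rim.134",.021,.134,(.535,-.019)),("rim.139",.021,.139,(.535,-.019)),("bore.139",.0175,.139,(.535,-.019))):
    print(nm,circ(t,"top",R,z,xy),circ(s,"scene",R,z,xy))
E
```

```text
Traceback (most recent call last):
  File "h.py", line 26, in circ
    best=min(((f((xy[0]+i,xy[1]+j)),xy[0]+i,xy[1]+j) for i in np.arange(-rng,rng+1e-9,.002) for j in np.arange(-rng,rng+1e-9,.002)))
  File "h.py", line 26, in <genexpr>
    best=min(((f((xy[0]+i,xy[1]+j)),xy[0]+i,xy[1]+j) for i in np.arange(-rng,rng+1e-9,.002) for j in np.arange(-rng,rng+1e-9,.002)))
               ~^^^^^^^^^^^^^^^^^^^
  File "h.py", line 22, in f
    P=np.array([proj_(n,(v[0]+R*np.cos(t),v[1]+R*np.sin(t),z)) for t in a],np.float32)
                ~~~~~^^^^^^^^^^^^^^^^^^^^^^^^^^^^^^^^^^^^^^^^^
  File "h.py", line 30, in proj_
    m=vision.camera_model(n);p=m["camera_from_world"][:3]@np.r_[X,1];u=np.array([p[0],-p[1]])/-p[2]
ValueError: time passes only in moves, steps and waits
```

```bash
python3 -m handwheel '[{"delta_rot":[0,0,0],"xyz":[0,0,40],"hand":-1},{"delta_rot":[0,0,0],"xyz":[0,0,80],"hand":-1},{"delta_rot":[0,0,0],"xyz":[0,0,99],"hand":-1},{"delta_rot":[0,0,0],"xyz":[0,0,99],"hand":-1},{"delta_rot":[0,0,0],"xyz":[0,0,99],"hand":-1}]'
```

```text
time_s: 19.5
position: [0.5925, -0.2412, 0.054]
tcp_rot: [[-1.0, -0.0, 0.003], [-0.0, 1.0, -0.002], [-0.003, -0.002, -1.0]]
force: [-0.3, -0.5, 0.4]
opening: 0.998
grasp_force: 0.0
```

```bash
python3 - <<'E'
s=open('h.py').read()
s=s.replace("from scipy.optimize","from functools import lru_cache\ncm=lru_cache(None)(vision.camera_model)\nfrom scipy.optimize").replace('def proj_(n,X):\n    m=vision.camera_model(n)','def proj_(n,X):\n    m=cm(n)')
open('h.py','w').write(s)
E
python3 - <<'E'
from h import *
t=cv2.imread("pics/top0.png");s=cv2.imread("pics/scene0.png")
for nm,R,z,xy in(("cap",.023,.0205,(.5935,.299)),("handle",.012,.106,(.592,-.237)),("cup",.029,.02,(.59,-.237)),("cupfoot",.029,.0,(.59,-.237)),("rim.134",.021,.134,(.535,-.019)),("rim.139",.021,.139,(.535,-.019)),("bore.139",.0175,.139,(.535,-.019))):
    print(nm,circ(t,"top",R,z,xy),circ(s,"scene",R,z,xy))
E
```

```text
cap (array([0.5931, 0.2986]), -14250) (array([0.5946, 0.3005]), -13672)
handle (array([ 0.588 , -0.2388]), -7583) (array([ 0.6208, -0.235 ]), -9161)
cup (array([ 0.5867, -0.2369]), -22481) (array([ 0.6118, -0.2343]), -8732)
cupfoot (array([ 0.5909, -0.2402]), -22125) (array([ 0.5896, -0.2353]), -8697)
rim.134 (array([ 0.531 , -0.0198]), -12855) (array([ 0.533 , -0.0293]), -3856)
rim.139 (array([ 0.53  , -0.0196]), -13022) (array([ 0.5406, -0.0304]), -3888)
bore.139 (array([ 0.5319, -0.0214]), -4241) (array([ 0.5404, -0.0134]), -4755)
```

```bash
python3 -m handwheel '[{"delta_rot":[0,0,0],"xyz":[0,0,0],"hand":1},{"delta_rot":[0,0,0],"xyz":[0,0,0],"hand":1},{"delta_rot":[0,0,0],"xyz":[0,0,0],"hand":1},{"delta_rot":[0,0,0],"xyz":[0,0,0],"hand":1},{"delta_rot":[0,0,0],"xyz":[0,0,0],"hand":1}]'; python3 -m handwheel '[{"delta_rot":[0,0,0],"xyz":[0,0,0],"hand":1},{"delta_rot":[0,0,0],"xyz":[0,0,0],"hand":1},{"delta_rot":[0,0,0],"xyz":[0,0,0],"hand":1},{"delta_rot":[0,0,0],"xyz":[0,0,0],"hand":1},{"delta_rot":[0,0,0],"xyz":[0,0,0],"hand":1}]'
```

```text
time_s: 20.12
position: [0.5912, -0.2405, 0.0523]
tcp_rot: [[-1.0, -0.0, -0.0], [-0.0, 1.0, 0.0], [0.0, 0.0, -1.0]]
force: [0.3, -0.6, 0.2]
opening: 0.517
grasp_force: 0.0
time_s: 20.75
position: [0.5911, -0.2403, 0.0522]
tcp_rot: [[-1.0, -0.0, -0.0], [-0.0, 1.0, 0.0], [0.0, 0.0, -1.0]]
force: [0.0, 0.6, -0.6]
opening: 0.266
grasp_force: 30.0
```

```bash
python3 -m handwheel '[{"delta_rot":[0,0,0],"xyz":[0,0,-30],"hand":1},{"delta_rot":[0,0,0],"xyz":[0,0,-75],"hand":1},{"delta_rot":[0,0,0],"xyz":[0,0,-120],"hand":1},{"delta_rot":[0,0,0],"xyz":[0,0,-165],"hand":1},{"delta_rot":[0,0,0],"xyz":[0,0,-190],"hand":1}]'; python3 -m handwheel '[{"delta_rot":[0,0,0],"xyz":[12,47,0],"hand":1},{"delta_rot":[0,0,0],"xyz":[24,94,0],"hand":1},{"delta_rot":[0,0,0],"xyz":[36,141,0],"hand":1},{"delta_rot":[0,0,0],"xyz":[48,188,0],"hand":1},{"delta_rot":[0,0,0],"xyz":[56,219,0],"hand":1}]';python3 -m handwheel '[{"delta_rot":[0,0,0],"xyz":[0,0,0],"hand":1},{"delta_rot":[0,0,0],"xyz":[0,0,0],"hand":1},{"delta_rot":[0,0,0],"xyz":[0,0,0],"hand":1},{"delta_rot":[0,0,0],"xyz":[0,0,0],"hand":1},{"delta_rot":[0,0,0],"xyz":[0,0,0],"hand":1}]'
python3 - <<'E'
from h import *
s=vision.capture("scene");cv2.imwrite("pics/d1.png",s[:,:,::-1])
print(bot.read_state()["position"])
g=cv2.cvtColor(s,cv2.COLOR_RGB2GRAY)
for r in range(150,212): print(r,' '.join('%3d'%v for v in g[r,298:333]))
E
```

```text
time_s: 21.38
position: [0.5917, -0.2411, 0.2447]
tcp_rot: [[-1.0, -0.0, 0.002], [-0.0, 1.0, -0.002], [-0.002, -0.002, -1.0]]
force: [0.0, -0.3, -2.2]
opening: 0.266
grasp_force: 30.0
time_s: 22.0
position: [0.5335, -0.0194, 0.2418]
tcp_rot: [[-1.0, -0.001, -0.002], [-0.001, 1.0, 0.001], [0.002, 0.001, -1.0]]
force: [0.9, 0.2, -2.5]
opening: 0.27
grasp_force: 30.0
time_s: 22.62
position: [0.5353, -0.0222, 0.2422]
tcp_rot: [[-1.0, 0.001, -0.0], [0.001, 1.0, -0.0], [0.0, -0.0, -1.0]]
force: [0.4, -0.6, -3.1]
opening: 0.269
grasp_force: 30.0
[ 0.53523272 -0.02201204  0.24226776]
150 119 101  88  84  81  76  75  75  70  43  13   5  18  37  61  69  73  76  78  76  56  35  19   5  17  67 129 162 156 123  79  51  68  97 118
151 139 100  88  89  89  94  97 102  97  68  24   7  12  40  79 100 103 101 101  91  65  35  14   6  19  56  93 108  91  58  42  64 100 120 125
152 102  87  87  87  88  89  92  94  89  65  29   9   7  36  81 107 113 114 112 101  73  35  11   5  20  50  57  49  41  44  71 104 121 130 127
153  68  78  81  85  86  89  87  90  89  74  40  13   9  37  81 105 113 114 111 102  
[... 7710 characters left out ...]
  90  71  53  47  50  52  50  54  58  63  67  71  72  73  73  71  69  60  55  49  49  49  49  54  62  80  87  79  81 105 123
208  73  66  72  76  72  57  45  47  51  50  51  58  63  65  68  72  73  73  71  71  67  61  58  53  50  49  47  51  65  89 105 101  87  91 115
209  66  82  99 103  88  63  47  49  46  48  50  60  75  72  68  71  73  72  71  69  69  67  72  72  63  58  60  68  76  86  99  93  72  77 107
210  69  85 106 106  86  61  54  65  70  65  64  73  84  82  82  79  79  82  77  76  80  88  96  94  93  96 105 120 112  83  65  56  51  71 110
211  63  61  72  73  54  44  61 105 112 105 102 103 103 101 102 100  93  93  91  87  96 104 102 103 108 118 123 124 105  66  41  39  47  69 107
```

```bash
python3 - <<'E'
from h import *
for z in(.189,.190,.191): print("cup x",at("scene",(315,183.1+0.0),z)-[.029,0,0])
for z in(.1455,.1465,.1475,.149): print("cap x",at("scene",(315.4,191.7),z)-[.023,0,0])
print("cap back/top edge: cap silhouette top row ~184.6")
for z in(.152,.1525): print(at("scene",(315.4,184.7),z)+[.023,0,0])
E
```

```text
cup x [ 0.5332 -0.0215  0.189 ]
cup x [ 0.5345 -0.0217  0.19  ]
cup x [ 0.5359 -0.0218  0.191 ]
cap x [ 0.5302 -0.0193  0.1455]
cap x [ 0.5315 -0.0194  0.1465]
cap x [ 0.5329 -0.0195  0.1475]
cap x [ 0.5349 -0.0197  0.149 ]
cap back/top edge: cap silhouette top row ~184.6
[ 0.5438 -0.0164  0.152 ]
[ 0.5445 -0.0165  0.1525]
```

```bash
python3 -m handwheel '[{"delta_rot":[0,0,0],"xyz":[0,0.8,15],"hand":1},{"delta_rot":[0,0,0],"xyz":[0,0.8,25],"hand":1},{"delta_rot":[0,0,0],"xyz":[0,0.8,31],"hand":1},{"delta_rot":[0,0,0],"xyz":[0,0.8,34],"hand":1},{"delta_rot":[0,0,0],"xyz":[0,0.8,35],"hand":1}]'; python3 -m handwheel '[{"delta_rot":[0,0,0],"xyz":[0,0,0.5],"hand":1},{"delta_rot":[0,0,0],"xyz":[0,0,1],"hand":1},{"delta_rot":[0,0,0],"xyz":[0,0,1.5],"hand":1},{"delta_rot":[0,0,0],"xyz":[0,0,2],"hand":1},{"delta_rot":[0,0,0],"xyz":[0,0,2],"hand":1}]'
```

```text
time_s: 23.3
position: [0.5352, -0.0207, 0.2072]
tcp_rot: [[-1.0, -0.0, -0.0], [-0.0, 1.0, 0.0], [0.0, 0.0, -1.0]]
force: [0.6, -0.4, -1.8]
opening: 0.274
grasp_force: 30.0
time_s: 23.92
position: [0.5351, -0.0207, 0.2053]
tcp_rot: [[-1.0, -0.0, -0.0], [-0.0, 1.0, -0.0], [0.0, -0.0, -1.0]]
force: [-0.1, -0.0, -3.4]
opening: 0.263
grasp_force: 30.0
```

```bash
python3 -m handwheel '[{"delta_rot":[0,0,0],"xyz":[0,0,0.5],"hand":1},{"delta_rot":[0,0,0],"xyz":[0,0,1],"hand":1},{"delta_rot":[0,0,0],"xyz":[0,0,1.5],"hand":1},{"delta_rot":[0,0,0],"xyz":[0,0,2],"hand":1},{"delta_rot":[0,0,0],"xyz":[0,0,2],"hand":1}]'
```

```text
time_s: 24.55
position: [0.5351, -0.0207, 0.2033]
tcp_rot: [[-1.0, -0.0, -0.0], [-0.0, 1.0, 0.0], [0.0, 0.0, -1.0]]
force: [-0.8, -0.9, -2.7]
opening: 0.268
grasp_force: 30.0
```

```bash
python3 -m handwheel '[{"delta_rot":[0,0,0],"xyz":[0,0,0.5],"hand":1},{"delta_rot":[0,0,0],"xyz":[0,0,1],"hand":1},{"delta_rot":[0,0,0],"xyz":[0,0,1.5],"hand":1},{"delta_rot":[0,0,0],"xyz":[0,0,2],"hand":1},{"delta_rot":[0,0,0],"xyz":[0,0,2],"hand":1}]'
```

```text
time_s: 25.18
position: [0.5351, -0.0207, 0.2013]
tcp_rot: [[-1.0, -0.0, -0.0], [-0.0, 1.0, 0.0], [0.0, 0.0, -1.0]]
force: [0.8, 0.1, -2.8]
opening: 0.266
grasp_force: 30.0
```

```bash
python3 -m handwheel '[{"delta_rot":[0,0,0],"xyz":[0,0,0.5],"hand":1},{"delta_rot":[0,0,0],"xyz":[0,0,1],"hand":1},{"delta_rot":[0,0,0],"xyz":[0,0,1.5],"hand":1},{"delta_rot":[0,0,0],"xyz":[0,0,2],"hand":1},{"delta_rot":[0,0,0],"xyz":[0,0,2],"hand":1}]'
```

```text
time_s: 25.8
position: [0.5351, -0.0207, 0.1993]
tcp_rot: [[-1.0, -0.0, -0.0], [-0.0, 1.0, 0.0], [0.0, 0.0, -1.0]]
force: [-0.7, -0.3, -2.0]
opening: 0.264
grasp_force: 30.0
```

```bash
python3 -m handwheel '[{"delta_rot":[0,0,0],"xyz":[0,0,0.5],"hand":1},{"delta_rot":[0,0,0],"xyz":[0,0,1],"hand":1},{"delta_rot":[0,0,0],"xyz":[0,0,1.5],"hand":1},{"delta_rot":[0,0,0],"xyz":[0,0,2],"hand":1},{"delta_rot":[0,0,0],"xyz":[0,0,2],"hand":1}]'
```

```text
time_s: 26.42
position: [0.5355, -0.0206, 0.1979]
tcp_rot: [[-1.0, -0.0, 0.001], [-0.0, 1.0, 0.0], [-0.001, 0.0, -1.0]]
force: [-1.1, 0.8, 4.4]
opening: 0.265
grasp_force: 30.0
```

```bash
python3 -m handwheel '[{"delta_rot":[0,0,0],"xyz":[0,0,0.5],"hand":1},{"delta_rot":[0,0,0],"xyz":[0,0,1],"hand":1},{"delta_rot":[0,0,0],"xyz":[0,0,1.5],"hand":1},{"delta_rot":[0,0,0],"xyz":[0,0,2],"hand":1},{"delta_rot":[0,0,0],"xyz":[0,0,2],"hand":1}]'
```

```text
time_s: 27.05
position: [0.5361, -0.0207, 0.1967]
tcp_rot: [[-1.0, -0.0, 0.003], [-0.0, 1.0, -0.0], [-0.003, -0.0, -1.0]]
force: [-1.3, 1.1, 8.3]
opening: 0.268
grasp_force: 30.0
```

```bash
python3 -m handwheel '[{"delta_rot":[0,0,0],"xyz":[0,0,0.5],"hand":1},{"delta_rot":[0,0,0],"xyz":[0,0,1],"hand":1},{"delta_rot":[0,0,0],"xyz":[0,0,1.5],"hand":1},{"delta_rot":[0,0,0],"xyz":[0,0,2],"hand":1},{"delta_rot":[0,0,0],"xyz":[0,0,2],"hand":1}]'; python3 - <<'E'
from h import *
s=vision.capture("scene");g=cv2.cvtColor(s,cv2.COLOR_RGB2GRAY)
for r in range(178,204): print(r,' '.join('%3d'%v for v in g[r,304:328]))
E
```

```text
time_s: 27.68
position: [0.5367, -0.0208, 0.1956]
tcp_rot: [[-1.0, 0.0, 0.004], [0.0, 1.0, -0.0], [-0.004, -0.0, -1.0]]
force: [-1.5, 2.4, 12.1]
opening: 0.269
grasp_force: 30.0
178 127 125 126 125 126 127 130 123  87  51  47  50  50  41  54  95 123 127 127 126 126 126 128 126
179 126 126 126 127 126 127 128 125  89  51  46  51  50  43  50  91 119 128 128 125 126 125 126 127
180 127 126 126 127 127 126 129 119  83  47  46  51  51  43  47  79 111 127 130 127 127 126 126 127
181 125 126 125 127 130 124 116  96  61  46  46  51  50  44  41  56  86 111 123 127 127 127 125 127
182 126 127 127 126 121  97  68  56  60  51  45  46  45  42  50  54  50  61  88 115 126 127 127 127
183 126 128 126 121  99  54  33  57  82  71  53  51  49  54  69  80  54  26  46  96 123 127 126 127
184 126 127 127 109  69  31  24  63  92  92  82  80  82  84  93  94  60  21  24  67 109 127 128 126
185 126 128 126  97  50  18  19  47  78  99 112 120 118 106 101  83  50  19  13  47  98 123 127 126
186 126 128 124  95  50  19  16  27  47  70  90 103 100  87  70  50  30  16  13  37  94 118 119 120
187 126 130 122  94  4
[... 977 characters left out ...]

197 125 116  77  37  25  46  94 121 128 123 123 115 120 116 108 114 114  96  84  84  93 115 124 128
198  92  76  62  53  48  52  81 112 125 121 123 120 123 117 108 106  97  74  59  56  69 102 123 126
199  66  59  58  58  58  53  63  85 106 107 116 128 126 113 104  94  75  58  54  56  63  87 114 126
200  62  56  58  58  59  53  53  65  74  78  90 100  99  85  75  70  60  53  56  56  60  76 111 124
201  63  57  59  60  58  53  52  60  65  68  72  77  75  71  67  62  56  52  56  57  58  75 107 126
202  60  54  56  58  59  59  57  64  65  72  71  73  71  71  67  62  58  65  71  71  71  83 110 126
203  62  61  65  71  77  80  71  64  70  73  72  75  72  71  67  62  65  93 106 107 104 108 120 127
```

```bash
python3 -m handwheel '[{"delta_rot":[0,0,0],"xyz":[0.5,0,0.5],"hand":1},{"delta_rot":[0,0,0],"xyz":[0.5,0,1],"hand":1},{"delta_rot":[0,0,0],"xyz":[0.5,0,1.5],"hand":1},{"delta_rot":[0,0,0],"xyz":[0.5,0,1.5],"hand":1},{"delta_rot":[0,0,0],"xyz":[0.5,0,1.5],"hand":1}]'
```

```text
time_s: 28.35
position: [0.5348, -0.0209, 0.1921]
tcp_rot: [[-1.0, -0.0, 0.0], [-0.0, 1.0, -0.001], [-0.0, -0.001, -1.0]]
force: [-1.7, 0.0, 5.9]
opening: 0.271
grasp_force: 30.0
```

```bash
python3 -m handwheel '[{"delta_rot":[0,0,0],"xyz":[0.5,0,0.5],"hand":1},{"delta_rot":[0,0,0],"xyz":[0.5,0,1],"hand":1},{"delta_rot":[0,0,0],"xyz":[0.5,0,1.5],"hand":1},{"delta_rot":[0,0,0],"xyz":[0.5,0,1.5],"hand":1},{"delta_rot":[0,0,0],"xyz":[0.5,0,1.5],"hand":1}]'
```

```text
time_s: 28.98
position: [0.5352, -0.021, 0.192]
tcp_rot: [[-1.0, -0.0, 0.003], [-0.0, 1.0, -0.001], [-0.003, -0.001, -1.0]]
force: [-2.0, 0.8, 12.3]
opening: 0.271
grasp_force: 30.0
```

It clicked: z dropped 3.5 mm and the cap is now on a solid stop. The push is about 15 N (12.3 measured plus 3 for the driver's weight), so I hold it.

```bash
for i in 1 ; do python3 -m handwheel '[{"delta_rot":[0,0,0],"xyz":[0,0,0],"hand":1},{"delta_rot":[0,0,0],"xyz":[0,0,0],"hand":1},{"delta_rot":[0,0,0],"xyz":[0,0,0],"hand":1},{"delta_rot":[0,0,0],"xyz":[0,0,0],"hand":1},{"delta_rot":[0,0,0],"xyz":[0,0,0],"hand":1}]'; done; python3 -m handwheel '[{"delta_rot":[0,0,0],"xyz":[0,0,0],"hand":1},{"delta_rot":[0,0,0],"xyz":[0,0,0],"hand":1},{"delta_rot":[0,0,0],"xyz":[0,0,0],"hand":1},{"delta_rot":[0,0,0],"xyz":[0,0,0],"hand":1},{"delta_rot":[0,0,0],"xyz":[0,0,0],"hand":1}]'
```

```text
time_s: 29.6
position: [0.5352, -0.021, 0.1919]
tcp_rot: [[-1.0, -0.0, 0.003], [-0.0, 1.0, -0.001], [-0.003, -0.001, -1.0]]
force: [-0.8, 0.4, 12.3]
opening: 0.265
grasp_force: 30.0
time_s: 30.22
position: [0.5352, -0.021, 0.1919]
tcp_rot: [[-1.0, -0.0, 0.003], [-0.0, 1.0, -0.001], [-0.003, -0.001, -1.0]]
force: [-1.4, 1.1, 11.8]
opening: 0.266
grasp_force: 30.0
```

```bash
python3 -m handwheel '[{"delta_rot":[0,0,0],"xyz":[0,0,-6],"hand":1},{"delta_rot":[0,0,0],"xyz":[0,0,-20],"hand":1},{"delta_rot":[0,0,0],"xyz":[0,0,-40],"hand":1},{"delta_rot":[0,0,0],"xyz":[0,0,-50],"hand":1},{"delta_rot":[0,0,0],"xyz":[-5,-30,-50],"hand":1}]'; python3 -m handwheel '[{"delta_rot":[0,0,0],"xyz":[-12,-47,0],"hand":1},{"delta_rot":[0,0,0],"xyz":[-24,-94,0],"hand":1},{"delta_rot":[0,0,0],"xyz":[-36,-141,0],"hand":1},{"delta_rot":[0,0,0],"xyz":[-50,-188,0],"hand":1},{"delta_rot":[0,0,0],"xyz":[-52,-190,0],"hand":1}]'; python3 -m handwheel '[{"delta_rot":[0,0,0],"xyz":[0,0,30],"hand":1},{"delta_rot":[0,0,0],"xyz":[0,0,80],"hand":1},{"delta_rot":[0,0,0],"xyz":[0,0,125],"hand":1},{"delta_rot":[0,0,0],"xyz":[0,0,150],"hand":1},{"delta_rot":[0,0,0],"xyz":[0,0,165],"hand":1}]';  python3 -m handwheel '[{"delta_rot":[0,0,0],"xyz":[0,0,0],"hand":1},{"delta_rot":[0,0,0],"xyz":[0,0,0],"hand":1},{"delta_rot":[0,0,0],"xyz":[0,0,0],"hand":1},{"delta_rot":[0,0,0],"xyz":[0,0,0],"hand":1},{"delta_rot":[0,0,0],"xyz":[0,0,0],"hand":1}]'
python3 - <<'E'
from h import *
s=vision.capture("scene");g=cv2.cvtColor(s,cv2.COLOR_RGB2GRAY)
for r in range(183,204): print(r,' '.join('%3d'%v for v in g[r,304:328]))
E
```

```text
time_s: 30.85
position: [0.5391, -0.0495, 0.2412]
tcp_rot: [[-1.0, -0.003, 0.001], [-0.003, 1.0, 0.0], [-0.001, 0.0, -1.0]]
force: [0.3, -0.3, -3.9]
opening: 0.267
grasp_force: 30.0
time_s: 31.48
position: [0.5918, -0.2449, 0.2397]
tcp_rot: [[-1.0, 0.004, 0.001], [0.004, 1.0, -0.002], [-0.001, -0.002, -1.0]]
force: [-0.5, 1.2, -2.9]
opening: 0.268
grasp_force: 30.0
time_s: 32.1
position: [0.5901, -0.2393, 0.0735]
tcp_rot: [[-1.0, -0.001, -0.003], [-0.001, 1.0, 0.002], [0.003, 0.002, -1.0]]
force: [0.6, -0.5, -2.7]
opening: 0.268
grasp_force: 30.0
time_s: 32.72
position: [0.5914, -0.2409, 0.0759]
tcp_rot: [[-1.0, -0.0, 0.001], [-0.0, 1.0, -0.0], [-0.001, -0.0, -1.0]]
force: [-0.4, -0.2, -2.7]
opening: 0.265
grasp_force: 30.0
183 131 132 131 131 132 129 130 133 132 131 131 132 130 130 131 131 132 130 131 131 130 132 131 132
184 132 130 131 133 130 131 132 131 130 129 130 129 129 128 129 131 130 131 130 131 131 131 132 131
185 133 131 133 131 133 131 130 127 130 137 141 142 144 141 136 132 133 130 132 132 132 131 130 131
186 132 131 131 133 131 130 131 133 148 168 178 181 185 178 167 15
[... 1033 characters left out ...]

197 129 121  79  39  26  47  96 128 133 126 127 120 123 119 113 119 119 103  88  85  96 119 131 133
198  94  82  66  54  52  55  85 116 130 126 128 126 129 124 114 111 102  78  64  59  73 107 129 132
199  70  61  61  62  61  56  65  90 110 113 122 132 132 119 106  97  78  63  57  58  64  89 119 131
200  66  58  61  62  60  55  57  68  78  81  92 104 104  90  77  73  62  56  55  60  62  79 115 131
201  64  58  62  62  61  55  55  64  69  72  76  81  80  73  70  67  57  55  56  60  62  79 113 130
202  65  57  58  61  62  61  59  66  69  74  76  76  75  73  71  66  60  66  76  75  74  87 116 131
203  65  65  69  73  85  85  73  67  70  76  75  77  77  75  72  65  68  96 112 109 108 114 127 131
```

The cap's head is now about 1.5 px (7 mm) lower, with its front edge at about row 193, so it sits on the rim. Now I set the driver down.

```bash
python3 -m handwheel '[{"delta_rot":[0,0,0],"xyz":[0,0,10],"hand":1},{"delta_rot":[0,0,0],"xyz":[0,0,17],"hand":1},{"delta_rot":[0,0,0],"xyz":[0,0,20],"hand":1},{"delta_rot":[0,0,0],"xyz":[0,0,21.5],"hand":1},{"delta_rot":[0,0,0],"xyz":[0,0,21.5],"hand":1}]';  python3 -m handwheel '[{"delta_rot":[0,0,0],"xyz":[0,0,0.5],"hand":1},{"delta_rot":[0,0,0],"xyz":[0,0,1],"hand":1},{"delta_rot":[0,0,0],"xyz":[0,0,1.5],"hand":1},{"delta_rot":[0,0,0],"xyz":[0,0,2],"hand":1},{"delta_rot":[0,0,0],"xyz":[0,0,2.3],"hand":1}]'
```

```text
time_s: 33.4
position: [0.5912, -0.2408, 0.0537]
tcp_rot: [[-1.0, -0.0, -0.0], [-0.0, 1.0, 0.0], [0.0, 0.0, -1.0]]
force: [0.3, 0.2, -3.7]
opening: 0.267
grasp_force: 30.0
time_s: 34.02
position: [0.5914, -0.2408, 0.0522]
tcp_rot: [[-1.0, -0.0, 0.0], [-0.0, 1.0, -0.0], [-0.0, -0.0, -1.0]]
force: [-1.3, 0.9, 3.1]
opening: 0.267
grasp_force: 30.0
```

Standing on the worktop; release and rise.

```bash
python3 -m handwheel '[{"delta_rot":[0,0,0],"xyz":[0,0,-0.5],"hand":-0.2},{"delta_rot":[0,0,0],"xyz":[0,0,-0.5],"hand":-0.6},{"delta_rot":[0,0,0],"xyz":[0,0,-0.5],"hand":-1},{"delta_rot":[0,0,0],"xyz":[0,0,-0.5],"hand":-1},{"delta_rot":[0,0,0],"xyz":[0,0,-0.5],"hand":-1}]';  python3 -m handwheel '[{"delta_rot":[0,0,0],"xyz":[0,0,0],"hand":-1},{"delta_rot":[0,0,0],"xyz":[0,0,-40],"hand":-1},{"delta_rot":[0,0,0],"xyz":[0,0,-80],"hand":-1},{"delta_rot":[0,0,0],"xyz":[0,0,-110],"hand":-1},{"delta_rot":[0,0,0],"xyz":[0,0,-110],"hand":-1}]'; python3 -m handwheel '[{"delta_rot":[0,0,0],"xyz":[0,0,0],"hand":-1},{"delta_rot":[0,0,0],"xyz":[0,0,0],"hand":-1},{"delta_rot":[0,0,0],"xyz":[0,0,0],"hand":-1},{"delta_rot":[0,0,0],"xyz":[0,0,0],"hand":-1},{"delta_rot":[0,0,0],"xyz":[0,0,0],"hand":-1}]'
python3 - <<'E'
from h import *
s=vision.capture("scene");g=cv2.cvtColor(s,cv2.COLOR_RGB2GRAY).astype(int)
o=cv2.cvtColor(cv2.imread("pics/scene0.png"),cv2.COLOR_BGR2GRAY).astype(int)
print("driver region diff",abs(g-o)[208:240,240:270].mean(),abs(g-o)[208:240,240:270].max(), "bystanders",abs(g-o)[240:300,180:420].mean())
E
```

```text
time_s: 34.65
position: [0.5912, -0.2407, 0.052]
tcp_rot: [[-1.0, -0.0, -0.0], [-0.0, 1.0, 0.0], [0.0, 0.0, -1.0]]
force: [0.1, 0.1, -0.0]
opening: 0.755
grasp_force: 0.0
time_s: 35.28
position: [0.593, -0.2418, 0.165]
tcp_rot: [[-1.0, -0.0, 0.006], [-0.0, 1.0, -0.004], [-0.006, -0.004, -1.0]]
force: [-1.0, -0.0, 0.2]
opening: 1.004
grasp_force: 0.0
time_s: 35.9
position: [0.5911, -0.2407, 0.1618]
tcp_rot: [[-1.0, -0.0, -0.0], [-0.0, 1.0, 0.0], [0.0, 0.0, -1.0]]
force: [0.7, -0.0, -0.1]
opening: 1.003
grasp_force: 0.0
driver region diff 5.1125 27 bystanders 4.7027777777777775
```

The driver stands almost exactly where it started and the other fittings have not moved, so I hand in.

```bash
python3 -c "
from rig import workorder; print(workorder.hand_in())"
```

```text
the job is handed in; nothing more can be done
None
```

I handed the job in at about 36 s. The cap clicked home with its head on the rim, the driver held about 15 N on it for over a second, and the driver stands upright and released where it started. The other fittings look undisturbed in the last picture; no verdict was returned.

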